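# Point out the spool to be copied and log it

### The job

Show which turned piece is to be copied next: point straight down at the spool, with the fingertips close over the middle of its top (about a finger's width or two above it) and without touching it, and stay there for two to three seconds. Then log the choice: press the large button of the recorder box all the way down, let it come up and draw back clear. Point closely at none of the other pieces, touch or move none of the things standing about, and leave the small button alone.

Things in the scene. Friction and masses are not known exactly. Their poses are not given: they have to be found in the camera images.
- spool: the spool, origin at the centre of its underside, z up
- spool_top (a point): centre of the top face of the spool, z up: a bare wooden reel 70 mm tall with a flat round flange 50 mm across at top and bottom, a waist 24 mm across between them and a small dark bore mark (12 mm) in the middle of its top. Loose, about 60 g, stands upright on the board
- handle: origin at the centre of the underside of the file handle, a slim wavy wooden handle 110 mm tall and up to 38 mm across with a rounded end, same wood, loose, upright on the board; not to be touched
- knob: origin at the centre of the underside of the drawer knob, mushroom-shaped, 58 mm tall with a domed cap 54 mm across on a narrow stem, same wood, loose, upright on the board; not to be touched
- board: fixed plywood board, 120 (its x) x 320 (its y) x 12 mm thick, origin at the centre of its underside on the bench. The three turned pieces stand on it in a row along its y axis, in any order, about 100 mm apart
- recorder: fixed grey recorder box, 90 (its x) x 160 (its y) x 45 mm tall, origin at the centre of its underside on the bench; two black push buttons on its top, the large one 36 mm from the middle towards its +y end, the small one 50 mm from the middle towards its -y end
- log_button_top (a point): centre of the top of the large push button's cap (44 mm across), which moves straight down with it
- log_button (a joint): travel of the large button: 0 up, 0.007 m fully down; a spring returns it, fully down takes about 5 N
- erase_button (a joint): travel of the small button (18 mm across): 0 up, 0.005 m fully down; must not be pressed
- oil: origin under the middle of the bottle of finishing oil, 56 mm across, 130 mm tall, standing loose on the bench beyond the work; bystander
- mallet: origin under the middle of the carver's mallet, which stands loose on its dark wooden head (80 mm across, 85 mm tall), handle up, 181 mm tall in all; bystander
There are look-alikes about, which are no part of the job. Leave any blue or yellow look-alike of the spool alone.

How it is judged (in metres and radians):
On the way, in this order (a step that is already met when the one before it is completed fails the run):
1. the fingertips dwell close over the middle of the spool's top for 1.9 s, not touching it (horizontal distance between the grasp point and spool_top below 0.022 m and z of the grasp point in the frame of spool_top between 0 and 0.07 m), for 1.9 s.
2. the large button is pressed down (over 5.5 of its 7 mm) (value of joint log_button above 0.0055 m), for 0.05 s.
At the end, for the whole second after the job is handed in: Large button up again (within 1.5 mm), small one up; spool, handle and knob upright within 8 mm of their starts; bottle and mallet within 20 mm. Pointing: grasp point within 22 mm of the spool's axis and at most 70 mm above its top (fingertips up to about 50 mm) (value of joint each of log_button, erase_button below 0.0015 m and distance of each of spool, handle, knob from where it was at the start of the episode below 0.008 m and angle between each of spool, handle, knob's own z axis and vertical below 0.1 rad and distance of each of oil, mallet from where it was at the start of the episode below 0.02 m); the robot touches nothing.
It fails at once if a turned piece is touched, moved, tipped or lifted (contact force between any of spool, handle, knob and the fingers above 0.2 N or contact force between any of spool, handle, knob and the arm above 0.2 N or distance of any of spool, handle, knob from where it was at the start of the episode above 0.012 m).
It fails at once if the fingertips point closely at the handle or the knob instead (within 20 mm of its axis and about 30 mm of its top) ((horizontal distance between the grasp point and handle below 0.02 m and z of the grasp point in the frame of handle between 0.11 and 0.16 m) or (horizontal distance between the grasp point and knob below 0.02 m and z of the grasp point in the frame of knob between 0.058 and 0.108 m)).
It fails at once if the small button is pressed (value of joint erase_button above 0.002 m).
It fails at once if the bottle or mallet is touched or moved (distance of any of oil, mallet from where it was at the start of the episode above 0.02 m or contact force between any of oil, mallet and the fingers above 0.5 N or contact force between any of oil, mallet and the arm above 0.5 N).
It fails at once if the board is struck (contact force between board and the fingers above 2 N or contact force between board and the arm above 2 N).
It also fails if it takes over 42 s, if anything falls off the work surface, if the arm or the gripper's body presses on something with over 40 N, if the wrist force passes 120 N, or if a joint passes its speed limit or range.

### The arm

A 6-joint arm with a two-finger parallel gripper is mounted at the origin on the work surface. World frame = base frame: x ahead of the robot, y to its left, z up, the work surface at z = 0. Lengths are in mm, angles in rad, forces in N, time in s.
With the tool pointing down it reaches from about 300 to 875 mm from the base axis. Payload 4.2 kg.
Tool frame: the origin (TCP) lies midway between the tips of the shut fingers; the grasp point (between the pads) lies 19 mm behind it (arm.grip_point_offset is the distance from the TCP to the grasp point, in mm); z points along the fingers, y is the direction in which the jaws open and shut (so a half turn about z gives the same grasp; the last joint's range is limited). The gripper opens to 85 mm and grips with 20 to 120 N. Pads are 22 mm wide; open, the fingers measure 114 mm over their backs; the gripper's body (76 mm by 85 mm) begins 54 mm behind the grasp point. The pads swing forward as they close: fully open they stand 13 mm farther back than shut.
Start: joints at [-1.142, 0.32, 1.565, -0, 1.257, -0.02], TCP at [249.488, -518.07, 231.338] pointing down, gripper open.
Joint ranges: [-3.11, 3.11], [-0.84, 2.01], [0.21, 2.61], [-1.34, 4.49], [0.05, 2.63], [-2.56, 2.56]. Speed limits (rad/s): [2.57, 2.57, 3.14, 3.14, 3.14, 3.14].

### API

Orientations are given as a unit quaternion [x, y, z, w].
In Python, from cell import arm gives the robot as it stands.
- The arm moves only by the tool jog_arm, never from a script. Its argument "motion" is a list of rows, each a list of 7 numbers: the turn, a rotation vector about the tool's x, y, z in rad, then the shift along the tool's x, y, z in mm, then the finger opening in mm, from 0 to 85.4. A call has 1 to 20 rows; each row is the pose to reach, as a shift and turn from the pose commanded when the call began, along the tool's axes at that moment; what a row does not reach only later rows make up. A row lasts 1/8 s, in which the tool goes at most 62.5 mm and 10.7 degrees, less where a joint would pass 70% of its speed; a pose out of reach is approached as far as the arm can. A call with a gripper value outside its range is refused whole. The fingers move at their own pace and stop on an object; the grip force is fixed at half the most. Time passes only in rows, so rows that repeat a pose let the fingers close. It gives the time, the measured TCP pose, the force and the opening at its end, in the units of the state.
- arm.state(): the state, without advancing time (a new reading comes with each control period).
- arm.grab_frame(name): name is "scene" or "top"; returns (picture, depth): 480x640x3 uint8, red, green, blue; 480x640 float32, mm along the optical axis (not along the pixel's ray), 0 where there is no reading.
- arm.camera_model(name): a dict with "intrinsics" (3x3 intrinsics, pixels), "T" (4x4, takes a point from camera to world coordinates). Camera axes: x right, y down, z forward; pixel columns grow to the right and rows downward; lengths in mm; the calibration is good to about 2 mm. A picture is of the moment at which its call begins. camera_model takes no time and is no camera call.
- arm.job_done(): hands the job in, once; it reports no verdict.
The state is a dict: "time": time; "joint_pos": joint angles; "joint_vel": joint speeds; "effort": joint torques, N m; "position": TCP position; "eef_rot": TCP orientation; "wrist_force": force on the tool from outside, world axes, zero at the start; "torque": the same for the moment, N m; "finger_gap": finger opening in mm.
Only numpy, scipy, OpenCV 4.12 (cv2) and the standard library are available. Lean on these libraries where they do the work, as an engineer would, in place of code of your own. Each camera call takes 0.05 s, during which the arm holds its last target.

## Working session

There is one attempt and no reset: what is moved stays moved. The work goes in short steps, Python scripts to look and compute and a tool call to move; the robot and the scene stay as the last step left them, time stands still between calls to the robot, and variables do not carry over. Pictures are saved under pics/ and viewed, and the job is handed in when it is done.

Besides the shell and the picture viewer there is one more tool, called after "Request:" by a JSON object that holds its "fn" and its "kwargs". jog_arm: Moves the arm, as the interface text tells. Its arguments: {"type":"object","properties":{"motion":{"type":"array","items":{"type":"array","items":{"type":"number"}}}},"required":["motion"]}

```bash
mkdir -p pics; ls
python3 - <<'E'
from cell import arm
import cv2,numpy as np
for n in("scene","top"):
    p,d=arm.grab_frame(n); cv2.imwrite(f"pics/{n}0.png",p[:,:,::-1]); np.save(f"pics/{n}0d.npy",d); np.save(f"pics/{n}0p.npy",p)
    c=arm.camera_model(n); print(n,np.round(c["intrinsics"],1).tolist(),np.round(c["T"],3).tolist())
s=arm.state();print(s["time"],s["position"],s["eef_rot"],s["finger_gap"],arm.grip_point_offset)
E
```

```text
pics
scene [[558.1, 0.0, 321.7], [0.0, 558.1, 236.4], [0.0, 0.0, 1.0]] [[-0.781, 0.473, -0.407, 1069.517], [0.624, 0.594, -0.508, 514.309], [0.002, -0.651, -0.759, 892.646], [0.0, 0.0, 0.0, 1.0]]
top [[583.6, 0.0, 321.9], [0.0, 583.6, 228.7], [0.0, 0.0, 1.0]] [[0.012, -0.979, 0.204, 361.136], [-1.0, -0.011, 0.006, -31.578], [-0.004, -0.204, -0.979, 1339.468], [0.0, 0.0, 0.0, 1.0]]
0.1 [ 249.32941394 -517.6766271   230.57384365] [ 9.74928023e-01  2.22519102e-01 -1.51982074e-04 -7.59320553e-04] 85.35307099863272 18.700000000000003
```

View pics/scene0.png

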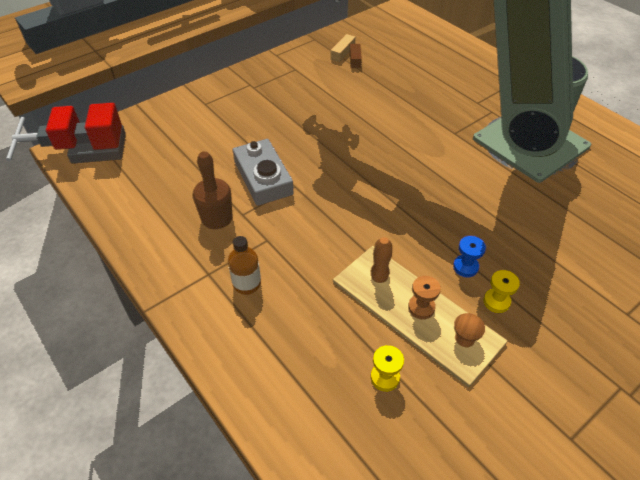

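View pics/top0.png

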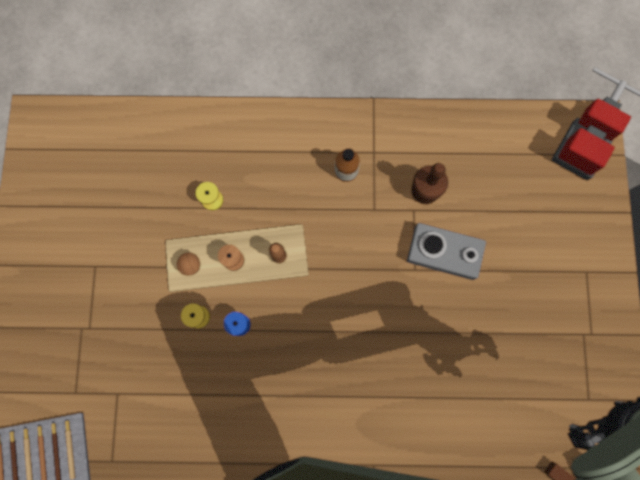

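The scene picture shows the board with three brown pieces: handle (381,260), spool (426,295) and knob (469,328). Off the board are look-alikes: blue (470,255), yellow (502,290) and yellow (388,367). In the top picture the spool is at (230,256), the large button at (433,244) and the small button at (470,255). The bare wooden one with a flat flange and bore, in the middle of the board, fits the description. I'll confirm it in a crop and measure.

```bash
cat > h.py <<'E'
import numpy as np,cv2
from cell import arm
def ray(n,u,v,z):
    c=arm.camera_model(n);K=np.array(c["intrinsics"]);T=np.array(c["T"])
    d=T[:3,:3]@np.linalg.inv(K)@[u,v,1];o=T[:3,3]
    return o+d*(z-o[2])/d[2]
def pt(n,u,v,dep):
    c=arm.camera_model(n);K=np.array(c["intrinsics"]);T=np.array(c["T"])
    return T[:3,:3]@(np.linalg.inv(K)@[u,v,1]*dep)+T[:3,3]
def cloud(n,d):
    c=arm.camera_model(n);K=np.array(c["intrinsics"]);T=np.array(c["T"])
    v,u=np.mgrid[:480,:640];q=np.stack([u,v,np.ones_like(u)],-1)@np.linalg.inv(K).T*d[...,None]
    return q@T[:3,:3].T+T[:3,3]
E
python3 - <<'E'
from h import *
S=np.load("pics/scene0p.npy");Tp=np.load("pics/top0p.npy")
a=cv2.resize(S[220:360,330:530,::-1],(800,560),interpolation=cv2.INTER_CUBIC);cv2.imwrite("pics/c1.png",a)
a=cv2.resize(Tp[130:330,150:500,::-1],(800,457),interpolation=cv2.INTER_CUBIC);cv2.imwrite("pics/c2.png",a)
for n,boxes in(("scene",dict(spool=(405,450,270,320),handle=(365,400,230,285),knob=(450,490,305,350),btn=(245,290,150,190),small=(244,264,136,156))),("top",dict(spool=(214,248,238,274),handle=(264,292,236,268),knob=(174,204,246,280),btn=(416,450,228,260),small=(460,482,244,266),oil=(330,365,140,185),mallet=(405,455,155,205)))):
    P=cloud(n,np.load(f"pics/{n}0d.npy"))
    for k,(u0,u1,v0,v1) in boxes.items():
        q=P[v0:v1,u0:u1].reshape(-1,3);zm=np.percentile(q[:,2],99.5)
        t=q[q[:,2]>zm-5]
        print(n,k,round(zm),len(t),np.round(t.mean(0)),"mid",np.round((t.min(0)+t.max(0))/2),"ext",np.round(np.ptp(t,axis=0)))
# dark marks
for n,(u0,u1,v0,v1),z in(("scene",(416,438,280,295),82),("top",(222,238,248,263),82)):
    p=np.load(f"pics/{n}0p.npy")[v0:v1,u0:u1].sum(-1).astype(float);w=np.clip(200-p,0,None)
    w*= (p<200)
    v,u=np.mgrid[v0:v1,u0:u1];uu=(u*w).sum()/w.sum();vv=(v*w).sum()/w.sum();print(n,"bore",uu,vv,ray(n,uu,vv,z).round(1))
E
```

```text
scene spool 893 16 [1070.  514.  893.] mid [1070.  514.  893.] ext [0. 0. 0.]
scene handle 123 73 [622. 118. 195.] mid [817. 291. 506.] ext [504. 447. 774.]
scene knob 893 11 [1070.  514.  893.] mid [1070.  514.  893.] ext [0. 0. 0.]
scene btn 72 183 [ 618. -235.  105.] mid [823. 111. 480.] ext [493. 806. 826.]
scene small 69 30 [ 591. -324.   94.] mid [818.  76. 478.] ext [503. 877. 828.]
top spool 1339 8 [ 361.  -32. 1339.] mid [ 361.  -32. 1339.] ext [0. 0. 0.]
top handle 124 41 [561.  70. 180.] mid [471.  27. 729.] ext [ 219.  117. 1221.]
top knob 73 72 [536. 255. 141.] mid [463. 128. 704.] ext [ 204.  319. 1271.]
top btn 75 47 [ 570. -243.  206.] mid [ 487. -158.  705.] ext [ 252.  253. 1270.]
top small 70 29 [ 558. -331.  155.] mid [ 470. -196.  702.] ext [ 218.  328. 1274.]
top oil 133 79 [755. -75. 207.] mid [577. -61. 734.] ext [ 432.   58. 1211.]
top mallet 1339 18 [ 361.  -32. 1339.] mid [ 361.  -32. 1339.] ext [0. 0. 0.]
scene bore 426.228473998295 286.21824381926683 [561.8 179.1  82. ]
top bore 228.48 255.10333333333332 [561.5 179.4  82. ]
```

View pics/c1.png

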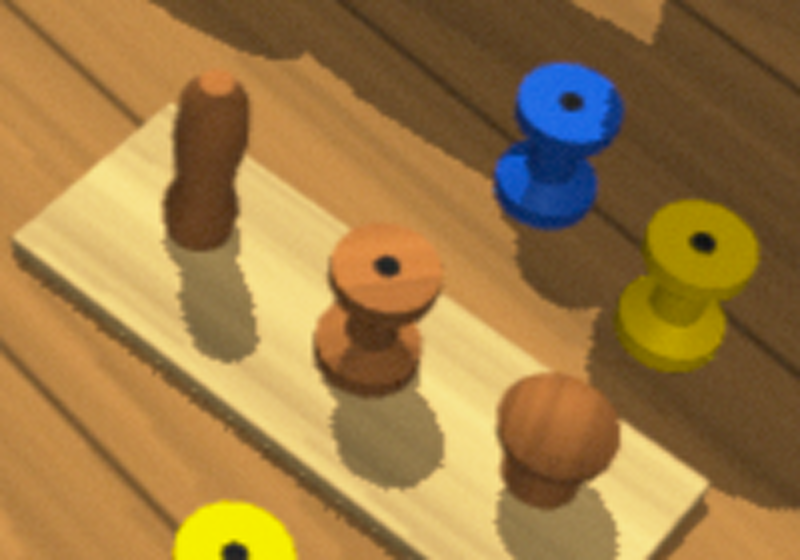

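View pics/c2.png

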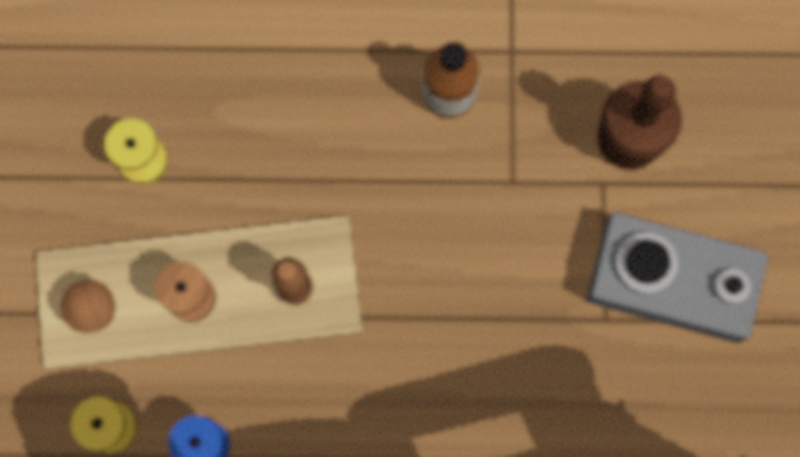

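The crops confirm it: flat flanges, waist and dark bore at scene (426,286) and top (228,255). The two views agree on (561.6, 179.2) at z = 82. Next, the button, handle, knob and bystanders, leaving out the pixels with no depth reading.

Run:
```python
from h import *
for n,boxes in(("scene",dict(spool=(405,450,270,320),handle=(365,400,230,285),knob=(450,490,305,350),btn=(245,290,150,190),small=(244,264,136,156))),("top",dict(spool=(214,248,238,274),handle=(264,292,236,268),knob=(174,204,246,280),btn=(416,450,228,260),small=(460,482,244,266),oil=(330,365,140,185),mallet=(405,455,155,205),y1=(190,230,175,215),y2=(178,214,300,332),bl=(220,255,305,340)))):
    d=np.load(f"pics/{n}0d.npy");P=cloud(n,d)
    for k,(u0,u1,v0,v1) in boxes.items():
        q=P[v0:v1,u0:u1].reshape(-1,3)[d[v0:v1,u0:u1].ravel()>0];zm=np.percentile(q[:,2],98)
        t=q[q[:,2]>zm-8]
        print(n,k,round(zm),len(t),np.round(t.mean(0)),"ext",np.round(np.ptp(t,axis=0)))
for n,(u0,u1,v0,v1) in(("scene",(253,282,158,180)),("top",(417,449,230,258))):
    p=np.load(f"pics/{n}0p.npy")[v0:v1,u0:u1].sum(-1).astype(float)
    m=(p<190).astype(np.uint8);c=max(cv2.findContours(m,0,1)[0],key=cv2.contourArea);e=cv2.fitEllipse(c)
    d=np.load(f"pics/{n}0d.npy");u=e[0][0]+u0;v=e[0][1]+v0
    dd=d[int(v)-3:int(v)+4,int(u)-3:int(u)+4];dd=np.median(dd[dd>0]);f=arm.camera_model(n)["intrinsics"][0][0]
    print(n,u,v,e[1],np.array(e[1])/f*dd,"depthpt",pt(n,u,v,dd).round(1),*[ray(n,u,v,z).round(1) for z in(55,60,65,70)])
```

```text
scene spool 84 547 [565. 181.  82.] ext [50. 51. 11.]
scene handle 121 123 [576.  78. 118.] ext [25. 26. 11.]
scene knob 70 404 [550. 275.  67.] ext [44. 43. 11.]
scene btn 70 247 [ 598. -268.   68.] ext [44. 55. 10.]
scene small 68 48 [ 576. -351.   65.] ext [22. 25. 12.]
top spool 85 391 [561. 180.  81.] ext [49. 49. 12.]
top handle 121 92 [572.  75. 118.] ext [23. 26. 13.]
top knob 71 246 [546. 273.  67.] ext [45. 47. 11.]
top btn 71 290 [ 594. -270.   68.] ext [44. 48. 12.]
top small 68 65 [ 573. -352.   65.] ext [27. 31. 11.]
top oil 130 115 [781. -78. 129.] ext [25. 24. 11.]
top mallet 179 117 [ 733. -264.  178.] ext [23. 25. 15.]
top y1 72 365 [706. 238.  69.] ext [49. 49. 12.]
top y2 74 393 [432. 255.  70.] ext [47. 49. 14.]
top bl 74 390 [416. 162.  70.] ext [47. 49. 10.]
scene 266.4124937057495 168.03986358642578 (14.692378044128418, 17.63030242919922) [31.95253551 38.34184383] depthpt [ 598.7 -265.2   67.7] [ 591.5 -277.2   55. ] [ 594.4 -272.5   60. ] [ 597.2 -267.8   65. ] [ 600.1 -263.    70. ]
top 432.6158790588379 243.94544410705566 (16.2661075592041, 17.285926818847656) [35.9815928  38.23749337] depthpt [ 593.9 -268.9   67.7] [ 596.2 -271.2   55. ] [ 595.3 -270.3   60. ] [ 594.4 -269.4   65. ] [ 593.4 -268.4   70. ]
```

```bash
cat >> h.py <<'E'
from scipy.spatial.transform import Rotation as Rn
def rel(p):
    s=arm.state();R=Rn.from_quat(s["eef_rot"]);print("t",s["time"],"pos",s["position"].round(1) if hasattr(s["position"],"round") else s["position"],"tilt",R.as_matrix()[:,2].round(4),"F",np.round(s["wrist_force"],2),"gap",s["finger_gap"])
    print("shift",R.inv().apply(np.array(p)-s["position"]).round(1))
E
python3 -c "
from h import *
rel([561.6,179.2,225]);rel([561.6,179.2,107])"
```

```text
t 0.1 pos [ 249.3 -517.7  230.6] tilt [-6.0e-04  1.4e-03 -1.0e+00] F [-0.22 -0.9  -0.77] gap 85.35307099863272
shift [ 583.7 -492.4    6.4]
t 0.1 pos [ 249.3 -517.7  230.6] tilt [-6.0e-04  1.4e-03 -1.0e+00] F [-0.22 -0.9  -0.77] gap 85.35307099863272
shift [ 583.7 -492.2  124.4]
```

Request:
{"fn": "jog_arm", "kwargs": {"motion": [[0,0,0,10,-8,0,0],[0,0,0,30,-25,0,0],[0,0,0,60,-51,0,0],[0,0,0,95,-80,0,0],[0,0,0,132,-111,0,0],[0,0,0,170,-143,0,0],[0,0,0,208,-175,0,0],[0,0,0,246,-207,0,0],[0,0,0,284,-239,0,0],[0,0,0,322,-271,0,0],[0,0,0,360,-303,0,0],[0,0,0,398,-335,0,0],[0,0,0,436,-367,0,0],[0,0,0,474,-399,0,0],[0,0,0,510,-430,0,0],[0,0,0,540,-455,0,0],[0,0,0,562,-474,0,0],[0,0,0,577,-486,0,0],[0,0,0,584,-492,0,0],[0,0,0,584,-492,0,0]]}}

```text
time: 2.6
position: [561.8, 178.6, 231.2]
eef_rot: [0.975, 0.223, -0.0, 0.0]
wrist_force: [1.0, -1.0, -0.0]
finger_gap: -0.2
```

```bash
python3 -c "
from h import *
rel([561.6,179.2,107])
p,d=arm.grab_frame('scene');cv2.imwrite('pics/s1.png',p[:,:,::-1])"
```

```text
t 2.6 pos [561.8 178.6 231.2] tilt [-4.e-04 -5.e-04 -1.e+00] F [ 0.95 -0.97 -0.03] gap -0.17993792945534787
shift [ 1.000e-01 -6.000e-01  1.242e+02]
```

View pics/s1.png

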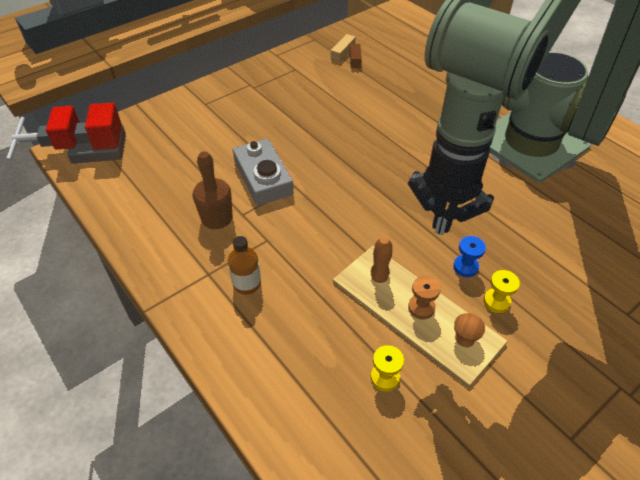

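The shut fingers are above the spool, tips near pixel (441,227), and all the pieces stand where they were. Now I descend to about 26 mm above its top and hold.

```bash
python3 -c "
from h import *
print(ray('scene',440,228,231))"
```

```text
[556.97431085 174.75431329 231.        ]
```

Request:
{"fn": "jog_arm", "kwargs": {"motion": [[0,0,0,0,0,5,0],[0,0,0,0,0,18,0],[0,0,0,0,0,34,0],[0,0,0,0,0,50,0],[0,0,0,0,0,66,0],[0,0,0,0,0,82,0],[0,0,0,0,0,96,0],[0,0,0,0,0,108,0],[0,0,0,0,0,116,0],[0,0,0,0,0,122,0],[0,0,0,0,0,122,0],[0,0,0,0,0,122,0]]}}

```text
time: 4.15
position: [562.5, 178.7, 109.7]
eef_rot: [0.975, 0.223, 0.0, 0.0]
wrist_force: [0.1, -0.3, 0.2]
finger_gap: -0.3
```

```bash
python3 -c "
from h import *
rel([561.6,179.2,107])
p,d=arm.grab_frame('scene');cv2.imwrite('pics/s2.png',cv2.resize(p[150:390,300:620,::-1],(800,600)))"
```

```text
t 4.15 pos [562.5 178.7 109.7] tilt [ 9.e-04  2.e-04 -1.e+00] F [ 0.06 -0.29  0.24] gap -0.29293166417644406
shift [-0.6 -0.9  2.7]
```

View pics/s2.png

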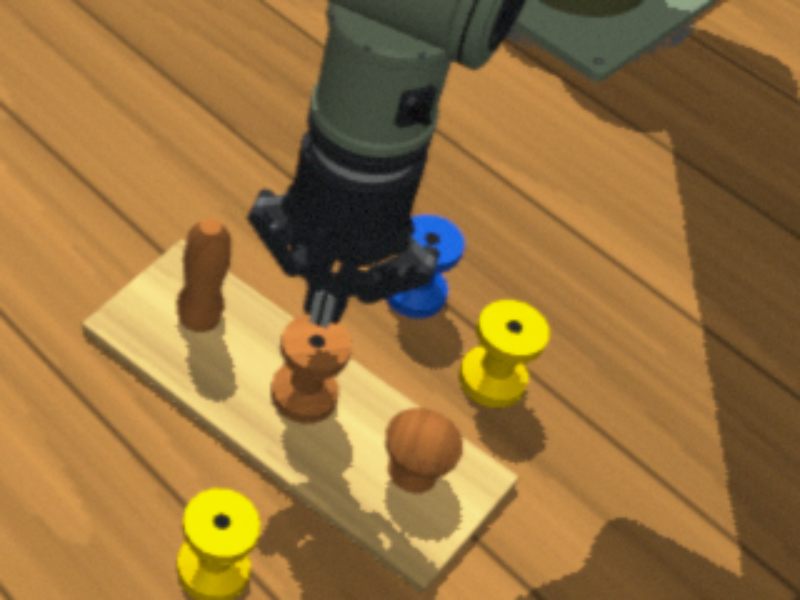

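The tips hang about 27 mm above the bore (crop pixel (317,340)) and touch nothing. I'll dwell there.

Request:
{"fn": "jog_arm", "kwargs": {"motion": [[0,0,0,0,0,0,0],[0,0,0,0,0,0,0],[0,0,0,0,0,0,0],[0,0,0,0,0,0,0],[0,0,0,0,0,0,0],[0,0,0,0,0,0,0],[0,0,0,0,0,0,0],[0,0,0,0,0,0,0],[0,0,0,0,0,0,0],[0,0,0,0,0,0,0],[0,0,0,0,0,0,0],[0,0,0,0,0,0,0],[0,0,0,0,0,0,0],[0,0,0,0,0,0,0],[0,0,0,0,0,0,0],[0,0,0,0,0,0,0],[0,0,0,0,0,0,0]]}}

```text
time: 6.32
position: [562.2, 178.6, 109.3]
eef_rot: [0.975, 0.222, 0.0, 0.0]
wrist_force: [0.3, 1.0, -0.1]
finger_gap: 0.0
```

Request:
{"fn": "jog_arm", "kwargs": {"motion": [[0,0,0,0,0,-6,0],[0,0,0,0,0,-20,0],[0,0,0,0,0,-38,0],[0,0,0,0,0,-58,0],[0,0,0,0,0,-78,0],[0,0,0,0,0,-96,0],[0,0,0,0,0,-110,0],[0,0,0,0,0,-118,0],[0,0,0,0,0,-122,0],[0,0,0,0,0,-122,0]]}}

```text
time: 7.58
position: [562.1, 178.6, 231.1]
eef_rot: [0.975, 0.223, -0.0, 0.0]
wrist_force: [-0.4, 0.7, -0.5]
finger_gap: 0.1
```

```bash
python3 -c "
from h import *
rel([595.5,-269.5,225]);rel([595.5,-269.5,67])"
```

```text
t 7.575 pos [562.1 178.6 231.1] tilt [-3.e-04 -2.e-04 -1.e+00] F [-0.39  0.66 -0.53] gap 0.11030202905295802
shift [-164.3  418.2    6.2]
t 7.575 pos [562.1 178.6 231.1] tilt [-3.e-04 -2.e-04 -1.e+00] F [-0.39  0.66 -0.53] gap 0.11030202905295802
shift [-164.3  418.2  164.2]
```

Request:
{"fn": "jog_arm", "kwargs": {"motion": [[0,0,0,-4,10,0,0],[0,0,0,-12,30,0,0],[0,0,0,-22,56,0,0],[0,0,0,-34,87,0,0],[0,0,0,-48,122,0,0],[0,0,0,-62,158,0,0],[0,0,0,-76,194,0,0],[0,0,0,-90,230,0,0],[0,0,0,-104,266,0,0],[0,0,0,-118,301,0,0],[0,0,0,-131,334,0,0],[0,0,0,-143,363,0,0],[0,0,0,-152,387,0,0],[0,0,0,-159,404,0,0],[0,0,0,-163,414,0,0],[0,0,0,-164,418,0,0],[0,0,0,-164,418,0,0]]}}

```text
time: 9.7
position: [595.9, -268.7, 231.3]
eef_rot: [0.975, 0.223, 0.0, -0.0]
wrist_force: [0.5, -0.7, 0.5]
finger_gap: -0.2
```

Request:
{"fn": "jog_arm", "kwargs": {"motion": [[0,0,0,0,0,8,0],[0,0,0,0,0,24,0],[0,0,0,0,0,44,0],[0,0,0,0,0,66,0],[0,0,0,0,0,88,0],[0,0,0,0,0,108,0],[0,0,0,0,0,124,0],[0,0,0,0,0,136,0],[0,0,0,0,0,144,0],[0,0,0,0,0,148,0],[0,0,0,0,0,148,0],[0,0,0,0,0,148,0]]}}

```text
time: 11.2
position: [596.1, -269.3, 83.9]
eef_rot: [0.975, 0.223, 0.0, 0.0]
wrist_force: [-0.6, 0.8, -0.2]
finger_gap: -0.3
```

```bash
python3 -c "
from h import *
rel([595.5,-269.5,67])
p,d=arm.grab_frame('scene');cv2.imwrite('pics/s3.png',cv2.resize(p[80:260,150:390,::-1],(800,600)))"
```

```text
t 11.2 pos [ 596.1 -269.3   83.9] tilt [ 1.1e-03 -6.0e-04 -1.0e+00] F [-0.59  0.84 -0.15] gap -0.3338009036408032
shift [-0.7 -0.2 16.9]
```

View pics/s3.png

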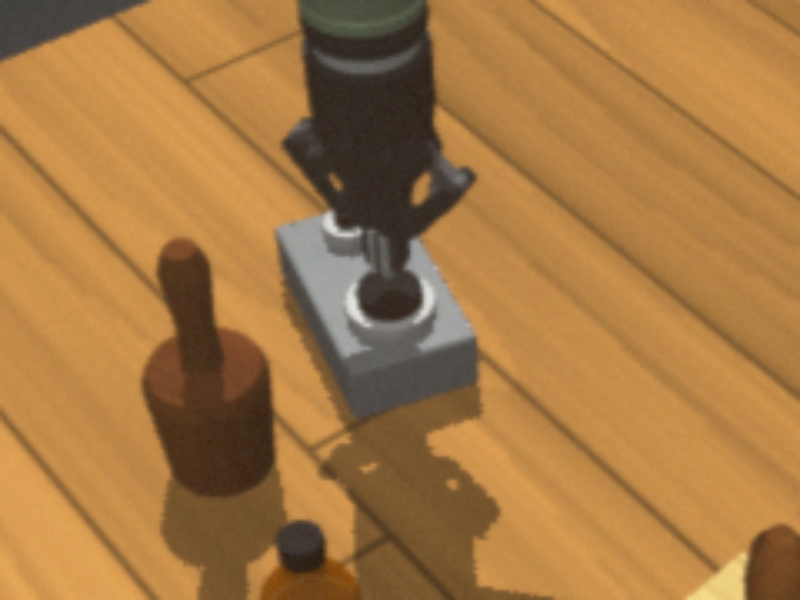

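The tips are above the middle of the large button (crop pixel (390,295)), with the small button and mallet well clear. I'll press slowly, watching the force.

Request:
{"fn": "jog_arm", "kwargs": {"motion": [[0,0,0,0,0,4,0],[0,0,0,0,0,8,0],[0,0,0,0,0,12,0],[0,0,0,0,0,15,0],[0,0,0,0,0,17,0],[0,0,0,0,0,18,0],[0,0,0,0,0,19,0],[0,0,0,0,0,20,0],[0,0,0,0,0,20,0]]}}

```text
time: 12.38
position: [595.7, -269.1, 63.5]
eef_rot: [0.975, 0.223, -0.0, -0.0]
wrist_force: [-1.5, 0.4, 3.6]
finger_gap: -0.1
```

Request:
{"fn": "jog_arm", "kwargs": {"motion": [[0,0,0,0,0,1,0],[0,0,0,0,0,2,0],[0,0,0,0,0,2,0]]}}

```text
time: 12.75
position: [595.7, -269.2, 61.4]
eef_rot: [0.975, 0.222, -0.0, -0.0]
wrist_force: [-1.7, 1.2, 4.3]
finger_gap: 0.2
```

Request:
{"fn": "jog_arm", "kwargs": {"motion": [[0,0,0,0,0,1,0],[0,0,0,0,0,2,0],[0,0,0,0,0,2,0]]}}

```text
time: 13.12
position: [595.7, -269.2, 60.9]
eef_rot: [0.975, 0.223, 0.0, 0.0]
wrist_force: [-5.4, 2.4, 12.1]
finger_gap: -0.1
```

It has bottomed out: 12 N against the 5 N spring, with z stopped at 60.9. Drawing back.

Request:
{"fn": "jog_arm", "kwargs": {"motion": [[0,0,0,0,0,0,0],[0,0,0,0,0,0,0],[0,0,0,0,0,-4,0],[0,0,0,0,0,-10,0],[0,0,0,0,0,-20,0],[0,0,0,0,0,-36,0],[0,0,0,0,0,-56,0],[0,0,0,0,0,-78,0],[0,0,0,0,0,-100,0],[0,0,0,0,0,-120,0],[0,0,0,0,0,-136,0],[0,0,0,0,0,-146,0],[0,0,0,0,0,-150,0],[0,0,0,0,0,-150,0],[0,0,0,0,0,-150,0]]}}

```text
time: 15.0
position: [595.5, -269.0, 208.5]
eef_rot: [0.975, 0.223, -0.001, -0.0]
wrist_force: [-0.5, 0.1, 0.2]
finger_gap: 0.0
```

Run:
```python
from h import *
rel([595.5,-269.5,225])
p,d=arm.grab_frame('scene');cv2.imwrite('pics/s4.png',p[:,:,::-1])
p0=np.load('pics/scene0p.npy');P=cloud('scene',d)
for k,(u0,u1,v0,v1) in dict(spool=(405,450,270,320),handle=(365,400,230,285),knob=(450,490,305,350),btn=(245,290,150,190),small=(244,264,136,156)).items():
    q=P[v0:v1,u0:u1].reshape(-1,3)[d[v0:v1,u0:u1].ravel()>0];zm=np.percentile(q[:,2],98);t=q[q[:,2]>zm-8]
    print(k,round(zm),t.mean(0).round(1),"meandiff",np.abs(p[v0:v1,u0:u1].astype(int)-p0[v0:v1,u0:u1]).mean().round(1))
```

```text
t 15.0 pos [ 595.5 -269.   208.5] tilt [-1.4e-03  6.0e-04 -1.0e+00] F [-0.49  0.06  0.16] gap 0.02519578208384414
shift [ -0.2   0.4 -16.5]
spool 85 [564.7 180.5  82.4] meandiff 34.9
handle 121 [576.5  77.8 118.4] meandiff 6.5
knob 70 [550.4 275.3  66.6] meandiff 31.5
btn 70 [ 597.8 -268.3   68.3] meandiff 3.9
small 68 [ 576.2 -351.6   64.9] meandiff 3.9
```

View pics/s4.png

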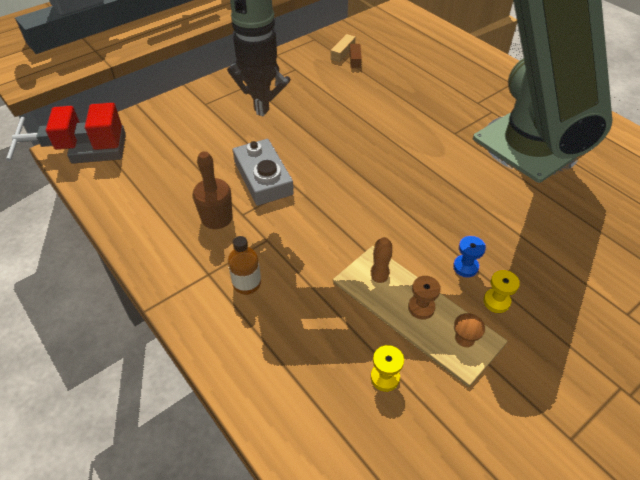

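The gripper hangs free at (261,110). Both buttons are up, and every piece and bystander is in its place: spool (426,295), knob (469,328), handle (381,260). The colour differences at the spool and knob look like the arm's shadow, since their depth positions agree with the first picture to within about 1 mm.

```bash
python3 -c "
from cell import arm
print(arm.job_done())"
```

```text
the job is handed in; nothing more can be done
None
```

I pointed at the spool, logged the choice with the large button, and handed the job in at about 15 s of the 42 s allowed. No verdict was reported.

- **Pointing:** With the fingers shut, the tips stayed about 27 mm above the spool's top, within about 1 mm of its axis. The hold lasted about 2.4 s, touching nothing. The two camera views agreed on the spool's position to within 0.3 mm.
- **Button:** I pressed the large button until it bottomed out. The force reached 12 N, against about 5 N for fully down, and the tip stopped at z = 60.9 mm. I then drew back to about 140 mm above it.
- **Last checks:**
  - Both buttons measured at their starting heights.
  - Spool, handle and knob were within about 1 mm of their starts.
  - The bottle and mallet looked unmoved, though I only judged those by eye.
  - Wrist force was near zero.
- **Disagreements:** The picture colours at the spool and knob had changed, which I put down to the arm's shadow. For the large button, the single-view depth points differed by about 5 mm in x, so I used the spot where the two views' rays met.

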